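# Tip a laptop mainboard up to its working angle and lock the board holder

### The arm

A 7-joint arm with a two-finger parallel gripper is mounted at the origin on the work surface. World frame = base frame: x ahead of the robot, y to its left, z up, the work surface at z = 0. Lengths are in m, angles in rad, forces in N, time in s.
With the tool pointing down it reaches from about 0.4 to 0.85 m from the base axis. Payload 10.4 kg.
Tool frame: the origin (TCP) lies between the finger pads; the fingertips stand 11 mm ahead of it and the grasp point (between the pads) lies 8 mm behind it (r.tcp_to_tips is the distance from the TCP to the fingertips, in m); z points along the fingers, y is the line along which they close (so a half turn about z gives the same grasp; the last joint's range is limited). The gripper opens to 87 mm and grips with 3 to 60 N. Pads are 19 mm wide; open, the fingers measure 117 mm over their backs; the gripper's body (75 mm by 190 mm) begins 51 mm behind the grasp point.
Start: joints at [-0.023, 0.332, -0.065, 1.46, 0.022, 1.35, -0.088], TCP at [0.625, 0, 0.234] pointing down, gripper open.
Joint ranges: [-2.6, 2.6], [-0.5, 2.12], [-1.47, 1.34], [0.16, 2.42], [-1.27, 4.41], [0.06, 2.06], [-2.6, 2.6]. Speed limits (rad/s): [2.22, 2.22, 2.79, 2.79, 3.14, 3.14, 3.14].

### API

Orientations are given as a unit quaternion [x, y, z, w].
In Python, from bench import r gives the robot as it stands. The module is installed in compiled form; this text tells all that it offers.
- The arm moves only by the shell command python3 -m crank 'ROWS' [FORCE]. ROWS is JSON, a list of rows, each an object of numbers: "claw": the closure, from -1 (fully open) to 1 (shut); "dx", "dy", "dz": the shift along the tool's x, y, z each as a share of 3 cm, from -1 to 1; "ax", "ay", "az": the turn, a rotation vector about the tool's x, y, z each as a share of 6 degrees, from -1 to 1. A call has 1 to 8 rows; each row shifts and turns the commanded pose from where the row before left it, along the tool's axes as they then stand; what a row does not reach is not made up. A row lasts 1/12 s, in which the tool goes at most 41.7 mm and 7.16 degrees, less where a joint would pass 70% of its speed; a pose out of reach is approached as far as the arm can. A call with a number of a shift or a turn outside -1 to 1 is refused whole. A call with a gripper value outside its range is refused whole. The fingers move at their own pace and stop on an object; FORCE is the grip in N (left out, the last holds). Time passes only in rows, so rows that do not move let the fingers close. It gives the time, the measured TCP pose, the force, the opening and the grip force at its end, in the units of the state.
- r.read_state(): the state, without advancing time (a new reading comes with each control period).
- r.camera(name): name is "scene" or "side" or "wrist"; returns a dict with "color" (420x560x3 uint8, red, green, blue), "mtx" (3x3 intrinsics, pixels), "k1" (the pictures are not rectified: a ray, as slopes to the right and down, at radius r is drawn at 1 + k1 r^2 times it, then the intrinsics apply), "R" (3x3) and "t" (3): a world point X has camera coordinates R X + t; the wrist camera has in their place "hand_eye" (4x4, takes a point from camera to tool coordinates, whose origin is the TCP and whose axes are the flange's). Camera axes: x right, y down, z forward; pixel columns grow to the right and rows downward; lengths in m; the calibration is good to about 2 mm. A picture is of the moment at which its call begins: read the wrist's pose just before it. There is no depth.
- r.close_job(): hands the job in; it is judged then, once.
The state is a dict: "time": time; "joint_positions": joint angles; "joint_vel": joint speeds; "joint_torque": joint torques, N m; "ee_pos": TCP position; "eef_rot": TCP orientation; "ft_force": force on the tool from outside, world axes, zero at the start; "torque": the same for the moment, N m; "width": finger opening in m; "grip_force": force on a finger pad.
Only numpy, scipy, OpenCV 4.12 (cv2) and the standard library are available. Lean on these libraries where they do the work, as an engineer would, in place of code of your own. Each camera call takes 0.05 s, during which the arm holds its last target. There are 200 camera calls.

### The job

Tip the laptop mainboard in the bench board holder up to the 45-degree notch, far edge raised so that its top faces the robot: pull the red lock knob out until it stays out, swing the frame up, then push the knob fully home so that the frame is locked at 45 degrees. Do not touch the board itself, and leave the other things on the bench where they are.

Things in the scene. Friction and masses are not known exactly. Their poses are not given: they have to be found in the camera images.
- lock_knob (a point): Centre of the red lock knob, 30 mm diameter, 26 mm long, axis level, at the holder's right (-y) end, 201 mm above the bench; 31 mm from the upright's bushing when home, 51 mm when out; the upright ends 16 mm above this point. Axes are the holder's: x across it, away from the robot; y along the pivot, to the left; z up. Pulling out moves it along -y, pushing home along +y of this frame.
- lock (a joint): Travel of the lock knob in m: 0 = fully home (its 9 mm round-ended pin is in a notch of the index plate, frame locked), 0.020 = fully out (frame free). A detent holds it at both ends: about 7 N starts it either way, and past half-way it snaps to the other end. The pin meets the index plate 7 mm from the out end; away from a notch it is stopped there and springs back out.
- frame (a joint): Tilt of the frame about the pivot in rad: 0 = flat, positive = far rail up, near rail down (board's top turns towards the robot). Range -0.06 to 1.63. Notches every 45 degrees: 0, 0.785, 1.571. The pin enters if the frame is within about 0.07 rad of a notch and brings it within 0.04. Unlocked, the balanced frame stays where it is left (hinge friction 0.3 N m).
- pivot (a point): Point on the level pivot axis, mid-way between the uprights, 150 mm above the bench. Axes: x across the holder, away from the robot; y along the pivot, to the left; z up; they do not turn with the frame. The holder is fixed to the bench: aluminium uprights 22 mm thick, 166 mm either side along y, tops 217 mm (right) and 172 mm (left) above the bench; dark steel base 360 mm long.
- far_rail (a point): Middle of the frame's far rail: steel rod 10 mm in diameter, 270 mm long, along y, 115 mm from the pivot axis (on +x when flat). Black jaws 20 mm wide hold the board 82 mm either side of the middle; between them the rod is bare for 140 mm; the board's edge is 45 mm from the rod. Axes turn with the frame: x from the pivot to the rail, y along the rail, z out of the board's top.
- mainboard: Green laptop mainboard 130 x 190 mm with chips and metal cages up to 6 mm high, clamped in the frame between the far rail and a like near rail on the robot's side; fragile, not to be touched. Origin at its middle, on the pivot axis; axes as the far rail's.
- driver: Loose bystander: screwdriver with orange handle, 190 mm long, lying on the bench below the near rail of the frame.
- screw_dish: Loose bystander: round steel dish 96 mm across, 20 mm high, right of the holder. Origin under its centre.
- flux: Loose bystander: small white bottle with red cap, 38 mm across, 85 mm high, right of the holder. Origin under its centre.
- drive: Loose bystander: laptop hard drive 70 x 100 x 9.5 mm lying flat behind the holder. Origin under its centre.
- brick: Loose bystander: black power adapter 62 x 150 x 36 mm with a yellow label. Origin under its centre.
- tape: Loose bystander: roll of amber tape 68 mm across, 19 mm high. Origin under its centre.
- brush: Loose bystander: brush 160 mm long lying at the back left.

How it is judged:
On the way, in this order (a step that is already met when the one before it is completed fails the run):
1. the lock knob is pulled fully out, into its out detent, with the frame still flat (value of joint lock above 0.017 m and value of joint frame below 0.15 rad), for 0.2 s.
2. the frame stands near 45 degrees with the knob still out (value of joint lock above 0.015 m and value of joint frame between 0.66 and 0.91 rad), for 0.2 s.
At the end, for the whole second after the job is handed in: The lock knob is fully home (within 3 mm) with the frame locked and still in the 45-degree notch (0.785 +- 0.06 rad, far rail up) (value of joint lock below 0.003 m and value of joint frame between 0.725 and 0.845 rad and angular speed of mainboard below 0.05 rad/s); the robot touches nothing.
It fails at once if the robot touches the mainboard with more than 2 N (contact force between mainboard and the fingers above 2 N or contact force between mainboard and the arm above 2 N).
It fails at once if another thing on the bench is moved by more than 20 mm (distance of any of driver, screw_dish, flux, drive, brick, tape, brush from where it was at the start of the episode above 0.02 m).
It also fails if it takes over 51 s, if anything falls off the work surface, if the arm or the gripper's body presses on something with over 40 N, if the wrist force passes 120 N, or if a joint passes its speed limit or range.

## Working session

There is one attempt and no reset: what is moved stays moved. The work goes in short steps, Python scripts to look and compute and a shell command to move; the robot and the scene stay as the last step left them, time stands still between calls to the robot, and variables do not carry over. Pictures are saved under pics/ and viewed, at most 10 in all, crops included, and the job is handed in when it is done.

```bash
mkdir -p pics; python3 - <<'E'
from bench import r
import cv2,pickle
d={}
s=r.read_state();print(s)
for n in("scene","side","wrist"):
    c=r.camera(n);d[n]=c;cv2.imwrite(f"pics/{n}0.png",c["color"][:,:,::-1]);print(n,{k:v for k,v in c.items() if k!="color"})
pickle.dump((s,d),open("c0.pkl","wb"))
E
```

```text
{'time': 0.0, 'joint_positions': array([-0.02259399,  0.33285094, -0.06470466,  1.46096349,  0.02157942,
        1.3498783 , -0.0884672 ]), 'joint_vel': array([-5.15243606e-04, -2.78526541e-04,  1.78266618e-04,  1.25224277e-03,
       -4.75118529e-04,  8.00719956e-05, -6.87876892e-04]), 'joint_torque': array([-1.20520472e-04, -6.23245955e+01,  2.44190963e-02, -3.89891267e+01,
       -6.13984605e-02,  3.97891912e-02,  1.87085252e-04]), 'ee_pos': array([6.24624464e-01, 5.60356372e-07, 2.32756415e-01]), 'eef_rot': array([ 7.07089594e-01,  7.07123619e-01, -5.12316018e-04, -4.81053105e-04]), 'ft_force': array([-0.36528728, -0.0664084 , -0.63948823]), 'torque': array([0.01902663, 0.0004359 , 0.01336417]), 'grip_force': 0.0, 'width': 0.08677267026928473}
scene {'mtx': array([[506.01461257,   0.        , 280.95317272],
       [  0.        , 506.01461257, 207.79115324],
       [  0.        ,   0.        ,   1.        ]]), 'k1': -0.027924170084021205, 'R': array([[ 0.54773927,  0.83662736,  0.00602875],
       [ 0.57182152, -0.36909153, -0.73266062],
       [-0.61073876,  0.40475437, -0.680567
[... 307 characters left out ...]
,
       [-0.39789483,  0.60074201, -0.69338932],
       [ 0.3858053 , -0.57615048, -0.72055874]]), 't': array([0.46537582, 0.26934203, 1.39399082])}
wrist {'mtx': array([[353.35980948,   0.        , 275.70465957],
       [  0.        , 353.35980948, 212.46130773],
       [  0.        ,   0.        ,   1.        ]]), 'k1': 0.002538541569578614, 'hand_eye': array([[ 9.02751560e-05, -9.59298335e-01, -2.82394574e-01,
         7.74820172e-02],
       [ 9.99999264e-01, -2.55071852e-04,  1.18615980e-03,
        -6.21509155e-04],
       [-1.20991203e-03, -2.82394473e-01,  9.59297606e-01,
        -1.52214545e-01],
       [ 0.00000000e+00,  0.00000000e+00,  0.00000000e+00,
         1.00000000e+00]])}
```

View pics/scene0.png

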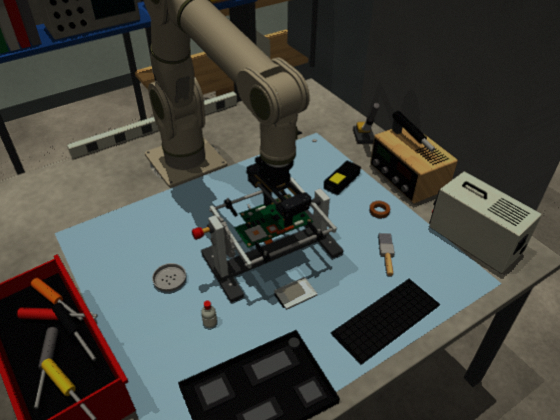

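View pics/side0.png

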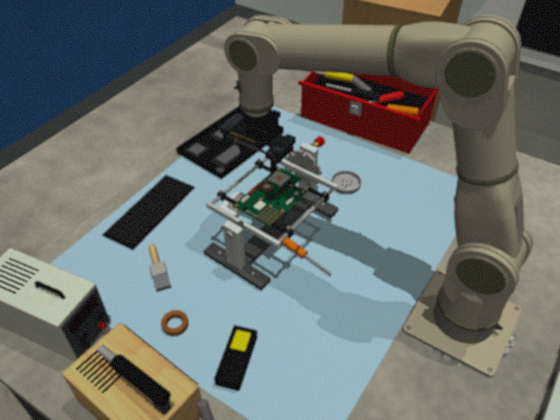

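```bash
cat > h.py <<'E'
import numpy as np,cv2
from scipy.spatial.transform import Rotation as Ro
def cam(c,s=None):
    if "R" in c: return np.array(c["R"]),np.array(c["t"])
    H=np.eye(4);H[:3,:3]=Ro.from_quat(s["eef_rot"]).as_matrix();H[:3,3]=s["ee_pos"]
    M=np.linalg.inv(H@c["hand_eye"]);return M[:3,:3],M[:3,3]
def ray(c,uv,s=None):
    R,t=cam(c,s);K=c["mtx"];d=np.array([(uv[0]-K[0,2])/K[0,0],(uv[1]-K[1,2])/K[1,1]]);x=d.copy()
    for _ in range(10):x=d/(1+c["k1"]*(x@x))
    v=R.T@np.r_[x,1];return -R.T@t,v/np.linalg.norm(v)
def onz(c,uv,z,s=None):
    o,v=ray(c,uv,s);return o+v*(z-o[2])/v[2]
def tri(*rs):
    A=sum(np.eye(3)-np.outer(v,v) for o,v in rs);b=sum((np.eye(3)-np.outer(v,v))@o for o,v in rs);return np.linalg.solve(A,b)
def red(im):
    h=cv2.cvtColor(im,cv2.COLOR_RGB2HSV);m=(((h[...,0]<6)|(h[...,0]>174))&(h[...,1]>170)&(h[...,2]>70)).astype(np.uint8)
    n,l,st,ce=cv2.connectedComponentsWithStats(m);return [(st[i,4],ce[i].round(1),st[i,:4]) for i in range(1,n) if st[i,4]>15]
E
python3 - <<'E'
from h import *
import pickle
s,d=pickle.load(open("c0.pkl","rb"))
for n in d:print(n,red(d[n]["color"]))
a=cv2.resize(d["scene"]["color"][150:310,180:360],None,fx=4.4,fy=3.75*1.0,interpolation=2)
cv2.imwrite("pics/w.png",cv2.resize(d["scene"]["color"][160:310,180:360],(720,600))[:,:,::-1])
E
```

```text
scene [(np.int32(72), array([197.3, 231.7]), array([192, 228,  11,   9], dtype=int32)), (np.int32(1174), array([ 83.7, 331.4]), array([  0, 255, 127, 165], dtype=int32)), (np.int32(30), array([206.6, 303.6]), array([204, 301,   6,   6], dtype=int32)), (np.int32(345), array([ 36.1, 312.5]), array([ 17, 308,  40,  11], dtype=int32)), (np.int32(403), array([ 10.3, 391.5]), array([  0, 355,  24,  65], dtype=int32))]
side [(np.int32(4977), array([368.9, 111.5]), array([299,  71, 139,  81], dtype=int32)), (np.int32(35), array([320. , 140.1]), array([316, 137,   8,   8], dtype=int32)), (np.int32(32), array([101.8, 324.3]), array([ 98, 322,   8,   6], dtype=int32))]
wrist []
```

View pics/w.png

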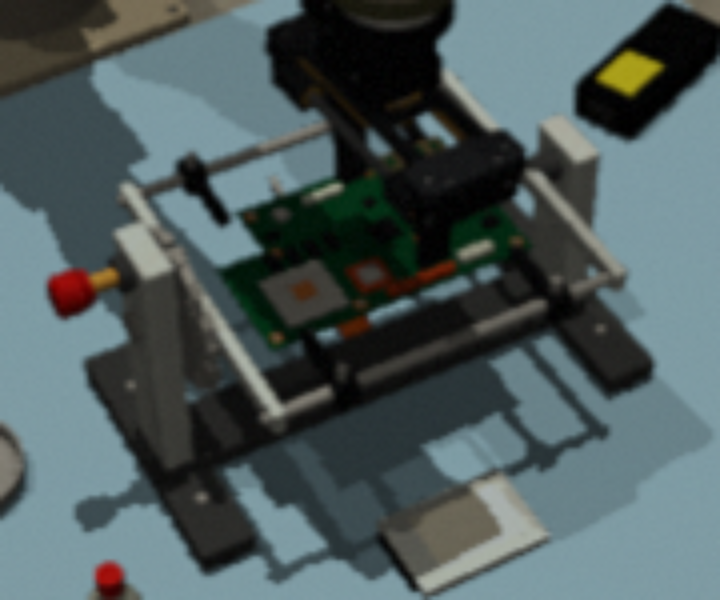

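View pics/wrist0.png

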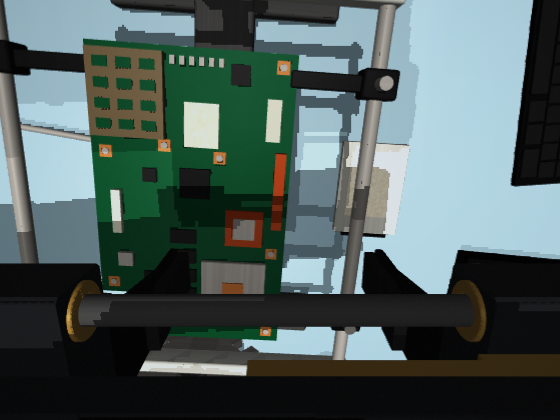

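```bash
python3 - <<'E'
from h import *
import pickle
np.set_printoptions(precision=4,suppress=True)
s,d=pickle.load(open("c0.pkl","rb"))
S,D,W=d["scene"],d["side"],d["wrist"]
k=tri(ray(S,(197.5,232)),ray(D,(320,140.5)));print("knob",k, onz(S,(197.5,232),.201),onz(D,(320,140.5),.201))
P=lambda u,v:(180+u/4,160+v/4)
a=onz(S,P(283,412),.15);b=onz(S,P(618,275),.15);n=onz(S,P(128,192),.15)
print("far ends",a,b,np.linalg.norm(a-b),np.arctan2(*(b-a)[[0,1]]), "near",n,np.linalg.norm(a-n))
p=onz(W,(388,20),.15,s);q=onz(W,(347,300),.15,s);print("wrist far",p,q,np.arctan2(*(p-q)[[0,1]]))
p=onz(W,(6,120),.15,s);q=onz(W,(30,245),.15,s);print("wrist near",p,q,np.arctan2(*(p-q)[[0,1]]))
for nm,uv,z in(("cap",(206.6,303.6),.085),("dish",(170,278),.02)):print(nm,onz(S,uv,z))
print("driver",onz(D,(295,247),.02),onz(D,(328,274),.01))
E
```

```text
knob [ 0.5498 -0.1994  0.204 ] [ 0.5493 -0.1971  0.201 ] [ 0.5506 -0.2053  0.201 ]
far ends [ 0.6759 -0.1143  0.15  ] [0.6944 0.1425 0.15  ] 0.2574254753147571 0.07209438966149216 near [ 0.4371 -0.1015  0.15  ] 0.23913910699922208
wrist far [0.6912 0.1281 0.15  ] [ 0.6775 -0.0599  0.15  ] 0.07278156483127826
wrist near [0.4508 0.0702 0.15  ] [ 0.4493 -0.0159  0.15  ] 0.01756576489409714
cap [ 0.6822 -0.2511  0.085 ]
dish [ 0.5008 -0.2808  0.02  ]
driver [0.4737 0.0438 0.02  ] [0.3518 0.0682 0.01  ]
```

The wide view shows the knob at (197,232), the bottle cap at (207,304), and the dish at (170,278). The wrist view shows the far rail from (388,20) to (347,300). The holder is yawed about -0.072 rad, its pivot is near (0.570, 0.022), and the knob is near (0.552, -0.197, 0.20). I'll go above the knob and look.

```bash
python3 -m crank '[{"dz":-1},{"dz":-1},{"dz":-0.5,"dx":-0.5,"dy":-0.2},{"dx":-1,"dy":-0.4},{"dx":-1,"dy":-0.4},{"dx":-1,"dy":-0.4},{"dx":-1,"dy":-0.4},{"dx":-1,"dy":-0.4}]' && python3 -m crank '[{"dx":-1,"dy":-0.2},{"az":0.69},{"dx":0}]'; python3 - <<'E'
from h import *
from bench import r
import pickle
s=r.read_state();c=r.camera("wrist");pickle.dump((s,c),open("c1.pkl","wb"))
print(s["ee_pos"],s["eef_rot"],red(c["color"]))
for a,ce,b in red(c["color"]):
    print(a,onz(c,ce,.201,s),onz(c,ce,.21,s))
cv2.imwrite("pics/w1.png",c["color"][:,:,::-1])
E
```

```text
[ 6.24719544e-01 -1.85501358e-05  2.32966639e-01] [ 7.07109022e-01  7.07104345e-01 -3.96979620e-04 -3.43247939e-04] []invalid input at $[0]: expected keys claw, dx, dy, dz, ax, ay, az
```

View pics/w1.png

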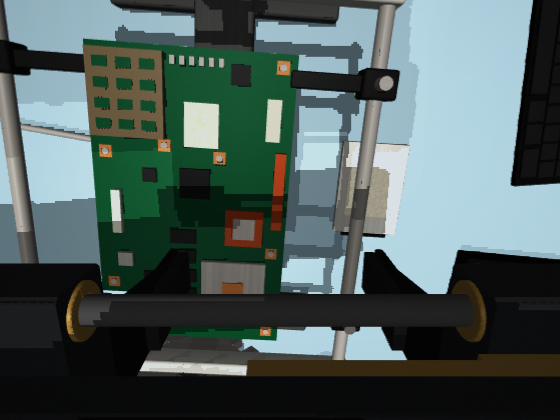

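The rows were refused because every key is required, so the arm has not moved and the picture is unchanged. I'll send the full rows.

```bash
python3 -m crank '[{"claw":-1,"dx":0,"dy":0,"dz":-1,"ax":0,"ay":0,"az":0},{"claw":-1,"dx":0,"dy":0,"dz":-1,"ax":0,"ay":0,"az":0},{"claw":-1,"dx":-0.5,"dy":-0.2,"dz":-0.5,"ax":0,"ay":0,"az":0},{"claw":-1,"dx":-1,"dy":-0.4,"dz":0,"ax":0,"ay":0,"az":0},{"claw":-1,"dx":-1,"dy":-0.4,"dz":0,"ax":0,"ay":0,"az":0},{"claw":-1,"dx":-1,"dy":-0.4,"dz":0,"ax":0,"ay":0,"az":0},{"claw":-1,"dx":-1,"dy":-0.4,"dz":0,"ax":0,"ay":0,"az":0},{"claw":-1,"dx":-1,"dy":-0.4,"dz":0,"ax":0,"ay":0,"az":0}]' && python3 -m crank '[{"claw":-1,"dx":-1,"dy":-0.2,"dz":0,"ax":0,"ay":0,"az":0},{"claw":-1,"dx":0,"dy":0,"dz":0,"ax":0,"ay":0,"az":0.69},{"claw":-1,"dx":0,"dy":0,"dz":0,"ax":0,"ay":0,"az":0},{"claw":-1,"dx":0,"dy":0,"dz":0,"ax":0,"ay":0,"az":0}]' && python3 - <<'E'
from h import *
from bench import r
import pickle
s=r.read_state();c=r.camera("wrist");pickle.dump((s,c),open("c1.pkl","wb"))
print(s["ee_pos"],s["eef_rot"],red(c["color"]))
for a,ce,b in red(c["color"]):
    print(a,onz(c,ce,.201,s),onz(c,ce,.21,s))
cv2.imwrite("pics/w2.png",c["color"][:,:,::-1])
E
```

```text
time: 0.87
ee_pos: [0.5581, -0.1663, 0.3085]
eef_rot: [0.707, 0.707, 0.0, -0.0]
ft_force: [1.0, 0.1, 0.8]
width: 0.087
grip_force: 0.0
time: 1.2
ee_pos: [0.5531, -0.1945, 0.3084]
eef_rot: [0.732, 0.682, 0.0, -0.0]
ft_force: [0.4, 0.1, 0.5]
width: 0.087
grip_force: 0.0
[ 0.55307848 -0.19448228  0.30835385] [ 7.31524690e-01  6.81814884e-01  1.45068864e-04 -2.64159757e-04] [(np.int32(38), array([274.2, 212.7]), array([269, 211,  11,   5], dtype=int32)), (np.int32(193), array([393.2, 224.9]), array([386, 218,  16,  15], dtype=int32)), (np.int32(176), array([273.9, 229.2]), array([268, 221,  14,  18], dtype=int32))]
38 [ 0.55168172 -0.19345881  0.201     ] [ 0.55189863 -0.19081796  0.21      ]
193 [ 0.64282919 -0.20976182  0.201     ] [ 0.6398863 -0.2065558  0.21     ]
176 [ 0.5504962  -0.20676461  0.201     ] [ 0.5507542  -0.20366248  0.21      ]
```

View pics/w2.png

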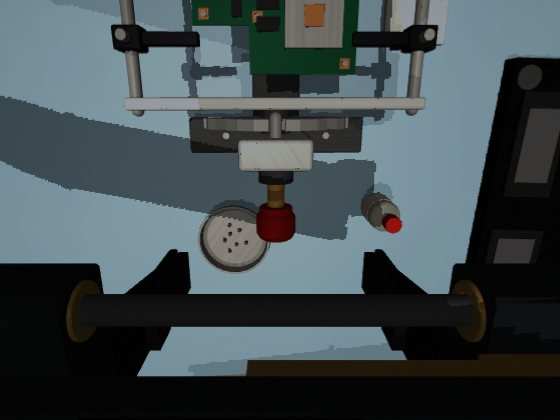

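The knob is centred at (276,222), in line with the upright and the gripper axis, giving about (0.552, -0.201). I need to shift 6 mm outward, descend 115 mm and grip.

```bash
python3 -m crank '[{"claw":-1,"dx":-0.2,"dy":0,"dz":1,"ax":0,"ay":0,"az":0},{"claw":-1,"dx":0,"dy":0,"dz":1,"ax":0,"ay":0,"az":0},{"claw":-1,"dx":0,"dy":0,"dz":1,"ax":0,"ay":0,"az":0},{"claw":-1,"dx":0,"dy":0,"dz":0.83,"ax":0,"ay":0,"az":0},{"claw":-1,"dx":0,"dy":0,"dz":0,"ax":0,"ay":0,"az":0},{"claw":1,"dx":0,"dy":0,"dz":0,"ax":0,"ay":0,"az":0},{"claw":1,"dx":0,"dy":0,"dz":0,"ax":0,"ay":0,"az":0},{"claw":1,"dx":0,"dy":0,"dz":0,"ax":0,"ay":0,"az":0}]' 30 && python3 -m crank '[{"claw":1,"dx":0,"dy":0,"dz":0,"ax":0,"ay":0,"az":0},{"claw":1,"dx":0,"dy":0,"dz":0,"ax":0,"ay":0,"az":0},{"claw":1,"dx":0,"dy":0,"dz":0,"ax":0,"ay":0,"az":0},{"claw":1,"dx":0,"dy":0,"dz":0,"ax":0,"ay":0,"az":0},{"claw":1,"dx":0,"dy":0,"dz":0,"ax":0,"ay":0,"az":0}]' 30
```

```text
time: 1.92
ee_pos: [0.5538, -0.2009, 0.1959]
eef_rot: [0.732, 0.681, 0.001, 0.001]
ft_force: [0.3, -0.5, 0.6]
width: 0.0746
grip_force: 0.0
time: 2.33
ee_pos: [0.5526, -0.201, 0.1938]
eef_rot: [0.732, 0.681, 0.0, 0.0]
ft_force: [0.6, -0.3, -0.1]
width: 0.0413
grip_force: 0.0
```

Still closing; I'll finish closing, then pull in small steps.

```bash
python3 -m crank '[{"claw":1,"dx":0,"dy":0,"dz":0,"ax":0,"ay":0,"az":0},{"claw":1,"dx":0,"dy":0,"dz":0,"ax":0,"ay":0,"az":0},{"claw":1,"dx":0,"dy":0,"dz":0,"ax":0,"ay":0,"az":0},{"claw":1,"dx":0,"dy":0,"dz":0,"ax":0,"ay":0,"az":0}]' 30 && python3 -m crank '[{"claw":1,"dx":-0.15,"dy":0,"dz":0,"ax":0,"ay":0,"az":0},{"claw":1,"dx":-0.15,"dy":0,"dz":0,"ax":0,"ay":0,"az":0},{"claw":1,"dx":-0.15,"dy":0,"dz":0,"ax":0,"ay":0,"az":0},{"claw":1,"dx":-0.15,"dy":0,"dz":0,"ax":0,"ay":0,"az":0},{"claw":1,"dx":-0.1,"dy":0,"dz":0,"ax":0,"ay":0,"az":0},{"claw":1,"dx":0,"dy":0,"dz":0,"ax":0,"ay":0,"az":0},{"claw":1,"dx":0,"dy":0,"dz":0,"ax":0,"ay":0,"az":0},{"claw":1,"dx":0,"dy":0,"dz":0,"ax":0,"ay":0,"az":0}]'
```

```text
time: 2.67
ee_pos: [0.5525, -0.201, 0.1937]
eef_rot: [0.732, 0.681, -0.0, -0.0]
ft_force: [0.1, 0.2, 0.8]
width: 0.0283
grip_force: 30.0
time: 3.33
ee_pos: [0.5512, -0.2211, 0.1937]
eef_rot: [0.732, 0.681, 0.0, -0.001]
ft_force: [-1.5, 4.7, 3.0]
width: 0.0289
grip_force: 30.0
```

The knob moved 20 mm and is against its stop, with an outward force showing. Next I release, rise, travel over the near rail, then turn 90° so the camera is on the robot's side.

```bash
python3 -m crank '[{"claw":-1,"dx":0,"dy":0,"dz":0,"ax":0,"ay":0,"az":0},{"claw":-1,"dx":0,"dy":0,"dz":0,"ax":0,"ay":0,"az":0},{"claw":-1,"dx":0,"dy":0,"dz":0,"ax":0,"ay":0,"az":0},{"claw":0,"dx":0,"dy":0,"dz":-0.5,"ax":0,"ay":0,"az":0},{"claw":0,"dx":0,"dy":0,"dz":-1,"ax":0,"ay":0,"az":0},{"claw":0,"dx":0,"dy":0,"dz":-1,"ax":0,"ay":0,"az":0},{"claw":0,"dx":0,"dy":0,"dz":-1,"ax":0,"ay":0,"az":0},{"claw":0,"dx":0,"dy":0,"dz":0,"ax":0,"ay":0,"az":0}]' && python3 - <<'E'
from h import *
from bench import r
s=r.read_state();c=r.camera("wrist");print(red(c["color"]),s["ee_pos"])
for n in("scene","side"):
    c=r.camera(n);print(n,[x for x in red(c["color"]) if x[0]<100])
E
```

```text
time: 4.0
ee_pos: [0.5528, -0.2232, 0.3052]
eef_rot: [0.732, 0.681, 0.002, 0.004]
ft_force: [1.6, -0.7, 0.1]
width: 0.0439
grip_force: 0.0
[(np.int32(210), array([392.9, 199.5]), array([385, 192,  17,  16], dtype=int32)), (np.int32(429), array([272.2, 219.6]), array([258, 209,  27,  21], dtype=int32))] [ 0.55282422 -0.22320362  0.30519181]
scene [(np.int32(24), array([188.6, 234.1]), array([186, 232,   7,   6], dtype=int32)), (np.int32(36), array([206.9, 303.4]), array([204, 301,   7,   6], dtype=int32))]
side [(np.int32(29), array([324.7,  89.5]), array([320,  87,  11,   6], dtype=int32)), (np.int32(31), array([323.7, 137.2]), array([321, 134,   6,   8], dtype=int32)), (np.int32(29), array([101.8, 324.6]), array([ 99, 322,   7,   6], dtype=int32))]
```

```bash
python3 -m crank '[{"claw":1,"dx":1,"dy":-0.5,"dz":0,"ax":0,"ay":0,"az":0},{"claw":1,"dx":1,"dy":-0.5,"dz":0,"ax":0,"ay":0,"az":0},{"claw":1,"dx":1,"dy":-0.5,"dz":0,"ax":0,"ay":0,"az":0},{"claw":1,"dx":1,"dy":-0.5,"dz":0,"ax":0,"ay":0,"az":0},{"claw":1,"dx":1,"dy":-0.5,"dz":0,"ax":0,"ay":0,"az":0},{"claw":1,"dx":1,"dy":-0.5,"dz":0,"ax":0,"ay":0,"az":0},{"claw":1,"dx":1,"dy":-0.5,"dz":0,"ax":0,"ay":0,"az":0},{"claw":1,"dx":0.8,"dy":-0.45,"dz":0,"ax":0,"ay":0,"az":0}]' && python3 -m crank '[{"claw":1,"dx":0,"dy":0,"dz":0,"ax":0,"ay":0,"az":-1},{"claw":1,"dx":0,"dy":0,"dz":0,"ax":0,"ay":0,"az":-1},{"claw":1,"dx":0,"dy":0,"dz":0,"ax":0,"ay":0,"az":-1},{"claw":1,"dx":0,"dy":0,"dz":0,"ax":0,"ay":0,"az":-1},{"claw":1,"dx":0,"dy":0,"dz":0,"ax":0,"ay":0,"az":-1},{"claw":1,"dx":0,"dy":0,"dz":0,"ax":0,"ay":0,"az":-1},{"claw":1,"dx":0,"dy":0,"dz":0,"ax":0,"ay":0,"az":-1},{"claw":1,"dx":0,"dy":0,"dz":0,"ax":0,"ay":0,"az":-1}]' && python3 -m crank '[{"claw":1,"dx":0,"dy":0,"dz":0,"ax":0,"ay":0,"az":-1},{"claw":1,"dx":0,"dy":0,"dz":0,"ax":0,"ay":0,"az":-1},{"claw":1,"dx":0,"dy":0,"dz":0,"ax":0,"ay":0,"az":-1},{"claw":1,"dx":0,"dy":0,"dz":0,"ax":0,"ay":0,"az":-1},{"claw":1,"dx":0,"dy":0,"dz":0,"ax":0,"ay":0,"az":-1},{"claw":1,"dx":0,"dy":0,"dz":0,"ax":0,"ay":0,"az":-1},{"claw":1,"dx":0,"dy":0,"dz":0,"ax":0,"ay":0,"az":-1},{"claw":1,"dx":0,"dy":0,"dz":0,"ax":0,"ay":0,"az":0}]' && python3 - <<'E'
from h import *
from bench import r
import pickle
s=r.read_state();c=r.camera("wrist");pickle.dump((s,c),open("c3.pkl","wb"))
print(s["ee_pos"],s["eef_rot"],s["joint_positions"],s["width"])
cv2.imwrite("pics/w3.png",c["color"][:,:,::-1])
E
```

```text
time: 4.82
ee_pos: [0.4482, 0.0221, 0.2972]
eef_rot: [0.732, 0.682, -0.001, -0.001]
ft_force: [0.4, 0.6, 0.4]
width: 0.0025
grip_force: 0.0
time: 5.48
ee_pos: [0.4492, 0.0198, 0.2971]
eef_rot: [0.39, 0.921, -0.001, -0.001]
ft_force: [-0.1, 0.5, 0.1]
width: 0.0008
grip_force: 0.0
time: 6.15
ee_pos: [0.4492, 0.0198, 0.2972]
eef_rot: [0.034, 0.999, -0.0, -0.001]
ft_force: [0.5, 0.3, 1.2]
width: 0.0003
grip_force: 0.0
[0.44924851 0.0197842  0.29724299] [ 3.37603345e-02  9.99429369e-01 -2.00773068e-04 -1.06570231e-03] [-0.05419846 -0.07868145 -0.08588664  1.78727291 -0.00677757  1.43488422
  1.36437504] 0.0002540262646239966
```

View pics/w3.png

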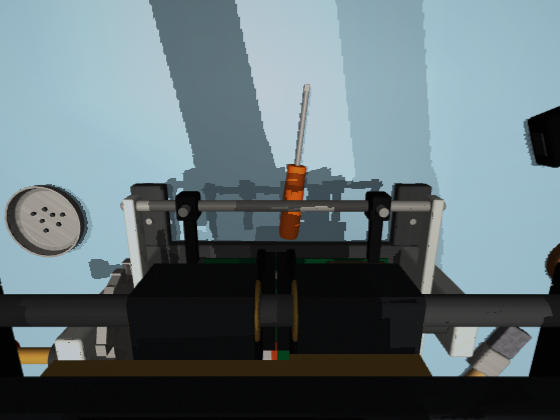

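The knob is out. The near rail is level at row 207 between jaws at columns 188 and 382, and the fingers are closed near its middle.

```bash
python3 - <<'E'
from h import *
import pickle
s,c=pickle.load(open("c3.pkl","rb"))
for uv in((285,207),(220,206),(360,208)):print(onz(c,uv,.15,s))
for uv in((293,205),(306,86)):print("drv",onz(c,uv,.015,s))
E
```

```text
[0.4548414  0.02745318 0.15      ]
[ 0.45008006 -0.02949685  0.15      ]
[0.4602047  0.09327637 0.15      ]
drv [0.49046506 0.03894316 0.015     ]
drv [0.34873247 0.06164254 0.015     ]
```

```bash
python3 -m crank '[{"claw":1,"dx":-0.05,"dy":0,"dz":1,"ax":0,"ay":0,"az":0},{"claw":1,"dx":0,"dy":0,"dz":1,"ax":0,"ay":0,"az":0},{"claw":1,"dx":0,"dy":0,"dz":1,"ax":0,"ay":0,"az":0},{"claw":1,"dx":0,"dy":0,"dz":0.8,"ax":0,"ay":0,"az":0},{"claw":1,"dx":0,"dy":0,"dz":0.4,"ax":0,"ay":0,"az":0},{"claw":1,"dx":0,"dy":0,"dz":0.17,"ax":0,"ay":0,"az":0},{"claw":1,"dx":0,"dy":0,"dz":0,"ax":0,"ay":0,"az":0}]' && python3 -m crank '[{"claw":1,"dx":-0.01,"dy":0,"dz":0.25,"ax":0,"ay":0,"az":0},{"claw":1,"dx":-0.02,"dy":0,"dz":0.25,"ax":0,"ay":0,"az":0},{"claw":1,"dx":-0.04,"dy":0,"dz":0.25,"ax":0,"ay":0,"az":0},{"claw":1,"dx":-0.06,"dy":0,"dz":0.24,"ax":0,"ay":0,"az":0},{"claw":1,"dx":0,"dy":0,"dz":0,"ax":0,"ay":0,"az":0}]'
```

```text
time: 6.78
ee_pos: [0.4504, 0.0198, 0.1663]
eef_rot: [0.037, 0.999, -0.0, -0.001]
ft_force: [0.1, -0.4, 0.9]
width: 0.0007
grip_force: 0.0
time: 7.2
ee_pos: [0.455, 0.0196, 0.1365]
eef_rot: [0.036, 0.999, -0.0, -0.0]
ft_force: [0.2, -0.2, -0.7]
width: 0.0001
grip_force: 0.0
```

```bash
python3 -m crank '[{"claw":1,"dx":-0.08,"dy":0,"dz":0.24,"ax":0,"ay":0,"az":0},{"claw":1,"dx":-0.08,"dy":0,"dz":0.23,"ax":0,"ay":0,"az":0},{"claw":1,"dx":-0.11,"dy":0,"dz":0.23,"ax":0,"ay":0,"az":0},{"claw":1,"dx":-0.11,"dy":0,"dz":0.22,"ax":0,"ay":0,"az":0},{"claw":1,"dx":-0.14,"dy":0,"dz":0.21,"ax":0,"ay":0,"az":0},{"claw":1,"dx":-0.14,"dy":0,"dz":0.21,"ax":0,"ay":0,"az":0},{"claw":1,"dx":-0.15,"dy":0,"dz":0.18,"ax":0,"ay":0,"az":0},{"claw":1,"dx":-0.15,"dy":0,"dz":0.17,"ax":0,"ay":0,"az":0}]' && python3 -m crank '[{"claw":1,"dx":0,"dy":0,"dz":0,"ax":0,"ay":0,"az":0},{"claw":1,"dx":0,"dy":0,"dz":0,"ax":0,"ay":0,"az":0},{"claw":1,"dx":0,"dy":0,"dz":0,"ax":0,"ay":0,"az":0}]' && python3 - <<'E'
from h import *
from bench import r
import pickle
s=r.read_state();c=r.camera("wrist");d=r.camera("side");pickle.dump((s,c,d),open("c4.pkl","wb"))
a=cv2.resize(d["color"][100:300,190:370],(396,440));b=cv2.resize(c["color"],(400,300));b=np.vstack([b,np.zeros((140,400,3),np.uint8)])
cv2.imwrite("pics/w4.png",np.hstack([a,b])[:,:,::-1])
E
```

```text
time: 7.87
ee_pos: [0.4843, 0.0175, 0.0864]
eef_rot: [0.036, 0.999, -0.0, -0.0]
ft_force: [-2.4, 0.4, 2.6]
width: 0.0005
grip_force: 1.2
time: 8.12
ee_pos: [0.484, 0.0175, 0.0872]
eef_rot: [0.036, 0.999, -0.0, 0.0]
ft_force: [0.2, 0.1, -0.1]
width: 0.0005
grip_force: 0.0
```

View pics/w4.png

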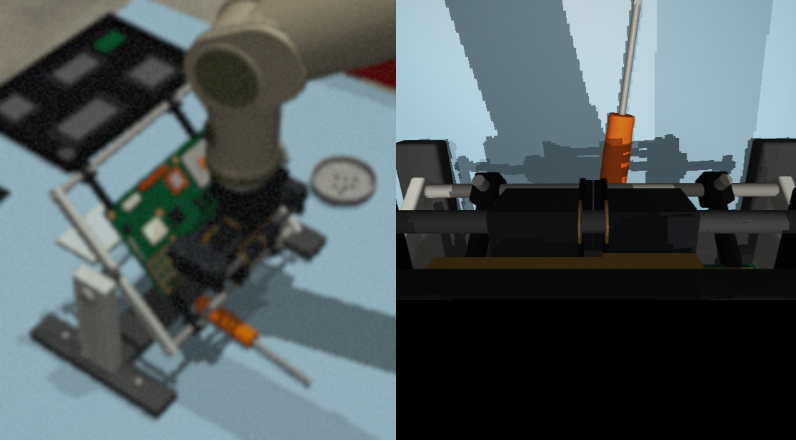

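```bash
python3 - <<'E'
from h import *
import pickle
s,c,d=pickle.load(open("c4.pkl","rb"))
ex=np.array([.9974,-.072,0]);ey=np.array([.072,.9974,0]);pv=np.array([.569,.02,.15])
def th(o,v,rad=.115,near=True):
    from scipy.optimize import brentq
    best=[]
    for t in np.linspace(.05,1.6,3000):
        p=o+v*t-pv;x,z=p@ex,p[2];best.append((abs(np.hypot(x,z)-rad),-z,x,p@ey))
    return min(b for b in best if b[2]<0)
for uv in((55,266),(500,266)):
    o,v=ray(c,uv,s);b=th(o,v);print("wrist rail theta",np.arctan2(b[1],-b[2]),b)
q=[]
for uv in((216.4,186.4),(268.2,259.1)):
    o,v=ray(d,uv);t=((pv-o)@ey+.140)/(v@ey);p=o+v*t-pv;q.append((p@ex,p[2]))
q=np.array(q);print(q,np.linalg.norm(q[0]-q[1]),np.arctan2(q[0,1]-q[1,1],q[0,0]-q[1,0]))
E
```

```text
wrist rail theta 0.1296478729638446 (np.float64(1.1767403430229528e-05), np.float64(0.014866251218006804), np.float64(-0.11402319154630755), np.float64(-0.0798203894841542))
wrist rail theta 0.12837435933524058 (np.float64(2.4124800388616863e-05), np.float64(0.014719447094255378), np.float64(-0.1140297757393043), np.float64(0.06333599772244845))
[[ 0.06316847  0.10385769]
 [-0.09961458 -0.06200581]] 0.23239841353887258 0.7947710359961961
```

The side view puts the tilt at 0.795 rad and the fingertip height at 0.755, so it is inside the notch window. I'll back off upward and robotward, turn back and go over the knob.

```bash
python3 -m crank '[{"claw":1,"dx":0.1,"dy":0,"dz":-0.5,"ax":0,"ay":0,"az":0},{"claw":1,"dx":0.2,"dy":0,"dz":-1,"ax":0,"ay":0,"az":0},{"claw":1,"dx":0.2,"dy":0,"dz":-1,"ax":0,"ay":0,"az":0},{"claw":1,"dx":0,"dy":0,"dz":-1,"ax":0,"ay":0,"az":0},{"claw":1,"dx":0,"dy":0,"dz":-1,"ax":0,"ay":0,"az":0},{"claw":1,"dx":0,"dy":0,"dz":-1,"ax":0,"ay":0,"az":0},{"claw":1,"dx":0,"dy":0,"dz":-1,"ax":0,"ay":0,"az":0},{"claw":1,"dx":0,"dy":0,"dz":-0.9,"ax":0,"ay":0,"az":0}]' && python3 -m crank '[{"claw":1,"dx":0,"dy":0,"dz":0,"ax":0,"ay":0,"az":1},{"claw":1,"dx":0,"dy":0,"dz":0,"ax":0,"ay":0,"az":1},{"claw":1,"dx":0,"dy":0,"dz":0,"ax":0,"ay":0,"az":1},{"claw":1,"dx":0,"dy":0,"dz":0,"ax":0,"ay":0,"az":1},{"claw":1,"dx":0,"dy":0,"dz":0,"ax":0,"ay":0,"az":1},{"claw":1,"dx":0,"dy":0,"dz":0,"ax":0,"ay":0,"az":1},{"claw":1,"dx":0,"dy":0,"dz":0,"ax":0,"ay":0,"az":1},{"claw":1,"dx":0,"dy":0,"dz":0,"ax":0,"ay":0,"az":1}]' && python3 -m crank '[{"claw":1,"dx":0,"dy":0,"dz":0,"ax":0,"ay":0,"az":1},{"claw":1,"dx":0,"dy":0,"dz":0,"ax":0,"ay":0,"az":1},{"claw":1,"dx":0,"dy":0,"dz":0,"ax":0,"ay":0,"az":1},{"claw":1,"dx":0,"dy":0,"dz":0,"ax":0,"ay":0,"az":1},{"claw":1,"dx":0,"dy":0,"dz":0,"ax":0,"ay":0,"az":1},{"claw":1,"dx":0,"dy":0,"dz":0,"ax":0,"ay":0,"az":1},{"claw":1,"dx":0,"dy":0,"dz":0,"ax":0,"ay":0,"az":1},{"claw":1,"dx":0,"dy":0,"dz":0,"ax":0,"ay":0,"az":0}]' && python3 -m crank '[{"claw":1,"dx":-1,"dy":0.2,"dz":0,"ax":0,"ay":0,"az":0},{"claw":1,"dx":-1,"dy":0.4,"dz":0,"ax":0,"ay":0,"az":0},{"claw":0,"dx":-1,"dy":0.5,"dz":0,"ax":0,"ay":0,"az":0},{"claw":-1,"dx":-1,"dy":0.5,"dz":0,"ax":0,"ay":0,"az":0},{"claw":-1,"dx":-1,"dy":0.5,"dz":0,"ax":0,"ay":0,"az":0},{"claw":-1,"dx":-1,"dy":0.5,"dz":0,"ax":0,"ay":0,"az":0},{"claw":-1,"dx":-1,"dy":0.4,"dz":0,"ax":0,"ay":0,"az":0},{"claw":-1,"dx":-0.8,"dy":0.3,"dz":0,"ax":0,"ay":0,"az":0}]' && python3 -m crank '[{"claw":-1,"dx":0,"dy":0,"dz":0,"ax":0,"ay":0,"az":0},{"claw":-1,"dx":0,"dy":0,"dz":0,"ax":0,"ay":0,"az":0},{"claw":-1,"dx":0,"dy":0,"dz":0,"ax":0,"ay":0,"az":0}]' && python3 - <<'E'
from h import *
from bench import r
s=r.read_state();c=r.camera("wrist");d=r.camera("side")
print(red(c["color"]),s["ee_pos"],s["joint_positions"])
b=cv2.resize(c["color"],(440,330));a=cv2.resize(d["color"][120:300,190:350],(320,360))
cv2.imwrite("pics/w5.png",np.hstack([a,np.vstack([b,np.zeros((30,440,3),np.uint8)])])[:,:,::-1])
E
```

```text
time: 8.88
ee_pos: [0.4688, 0.0186, 0.3116]
eef_rot: [0.036, 0.999, 0.0, 0.001]
ft_force: [0.8, -0.7, 0.2]
width: 0.0002
grip_force: 0.0
time: 9.55
ee_pos: [0.4688, 0.0186, 0.3095]
eef_rot: [0.442, 0.897, 0.0, 0.0]
ft_force: [0.6, -0.8, 0.2]
width: 0.0006
grip_force: 0.0
time: 10.22
ee_pos: [0.4688, 0.0186, 0.3094]
eef_rot: [0.734, 0.679, 0.0, 0.0]
ft_force: [-0.2, -0.2, 0.3]
width: -0.0001
grip_force: 0.0
time: 10.88
ee_pos: [0.551, -0.2244, 0.3091]
eef_rot: [0.731, 0.682, -0.0, 0.0]
ft_force: [0.7, 0.2, 0.3]
width: 0.0328
grip_force: 0.0
time: 11.13
ee_pos: [0.5508, -0.2212, 0.3091]
eef_rot: [0.731, 0.682, 0.0, -0.0]
ft_force: [0.3, -0.9, 0.1]
width: 0.0526
grip_force: 0.0
[(np.int32(208), array([395.4, 201.8]), array([387, 194,  17,  16], dtype=int32)), (np.int32(36), array([273.8, 205.8]), array([268, 204,  16,   4], dtype=int32)), (np.int32(395), array([275., 220.]), array([264, 211,  23,  20], dtype=int32))] [ 0.55079826 -0.22118132  0.30912016] [ 0.20976294  0.23138455  0.11632704  1.43387904 -0.02727761  1.47802998
  0.2560172 ]
```

View pics/w5.png

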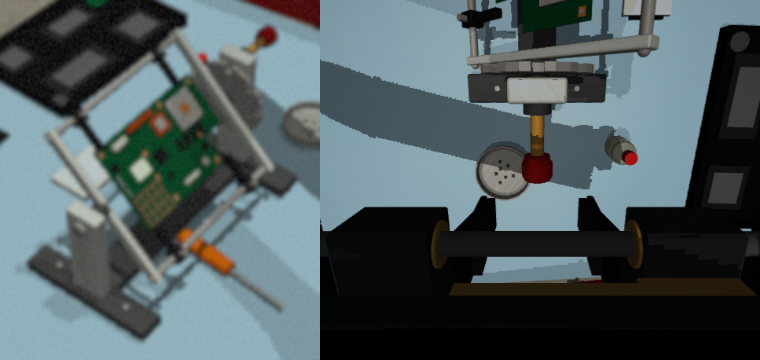

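The frame stands tilted, and the knob is out and centred under the gripper (column 275). I'll descend, grip and push home.

```bash
python3 -m crank '[{"claw":-1,"dx":0,"dy":0,"dz":0,"ax":0,"ay":0,"az":0},{"claw":-1,"dx":0,"dy":0,"dz":0.5,"ax":0,"ay":0,"az":0},{"claw":-1,"dx":0,"dy":0,"dz":1,"ax":0,"ay":0,"az":0},{"claw":-1,"dx":0,"dy":0,"dz":1,"ax":0,"ay":0,"az":0},{"claw":-1,"dx":0,"dy":0,"dz":1,"ax":0,"ay":0,"az":0},{"claw":-1,"dx":0,"dy":0,"dz":0.37,"ax":0,"ay":0,"az":0},{"claw":-1,"dx":0,"dy":0,"dz":0,"ax":0,"ay":0,"az":0},{"claw":1,"dx":0,"dy":0,"dz":0,"ax":0,"ay":0,"az":0}]' 40 && python3 -m crank '[{"claw":1,"dx":0,"dy":0,"dz":0,"ax":0,"ay":0,"az":0},{"claw":1,"dx":0,"dy":0,"dz":0,"ax":0,"ay":0,"az":0},{"claw":1,"dx":0,"dy":0,"dz":0,"ax":0,"ay":0,"az":0},{"claw":1,"dx":0,"dy":0,"dz":0,"ax":0,"ay":0,"az":0},{"claw":1,"dx":0,"dy":0,"dz":0,"ax":0,"ay":0,"az":0},{"claw":1,"dx":0,"dy":0,"dz":0,"ax":0,"ay":0,"az":0},{"claw":1,"dx":0,"dy":0,"dz":0,"ax":0,"ay":0,"az":0},{"claw":1,"dx":0,"dy":0,"dz":0,"ax":0,"ay":0,"az":0}]' 40 && python3 -m crank '[{"claw":1,"dx":0,"dy":0,"dz":0,"ax":0,"ay":0,"az":0},{"claw":1,"dx":0,"dy":0,"dz":0,"ax":0,"ay":0,"az":0},{"claw":1,"dx":0,"dy":0,"dz":0,"ax":0,"ay":0,"az":0}]' 40
```

```text
time: 11.9
ee_pos: [0.5511, -0.2217, 0.1941]
eef_rot: [0.732, 0.681, 0.0, 0.0]
ft_force: [0.1, -0.8, 1.4]
width: 0.0847
grip_force: 0.0
time: 12.57
ee_pos: [0.5508, -0.2219, 0.1931]
eef_rot: [0.732, 0.681, 0.0, 0.0]
ft_force: [-1.0, -0.1, -0.2]
width: 0.0348
grip_force: 0.0
time: 12.82
ee_pos: [0.5511, -0.2219, 0.1931]
eef_rot: [0.732, 0.681, 0.0, 0.0]
ft_force: [2.7, -0.8, -1.1]
width: 0.0283
grip_force: 39.9
```

```bash
python3 -m crank '[{"claw":1,"dx":0.15,"dy":0,"dz":0,"ax":0,"ay":0,"az":0},{"claw":1,"dx":0.15,"dy":0,"dz":0,"ax":0,"ay":0,"az":0},{"claw":1,"dx":0.1,"dy":0,"dz":0,"ax":0,"ay":0,"az":0},{"claw":1,"dx":0.1,"dy":0,"dz":0,"ax":0,"ay":0,"az":0},{"claw":1,"dx":0.1,"dy":0,"dz":0,"ax":0,"ay":0,"az":0},{"claw":1,"dx":0.1,"dy":0,"dz":0,"ax":0,"ay":0,"az":0},{"claw":1,"dx":0,"dy":0,"dz":0,"ax":0,"ay":0,"az":0},{"claw":1,"dx":0,"dy":0,"dz":0,"ax":0,"ay":0,"az":0}]' && python3 -m crank '[{"claw":1,"dx":0.05,"dy":0,"dz":0,"ax":0,"ay":0,"az":0},{"claw":1,"dx":0.03,"dy":0,"dz":0,"ax":0,"ay":0,"az":0},{"claw":1,"dx":0,"dy":0,"dz":0,"ax":0,"ay":0,"az":0},{"claw":1,"dx":0,"dy":0,"dz":0,"ax":0,"ay":0,"az":0}]'
```

```text
time: 13.48
ee_pos: [0.5524, -0.2019, 0.1931]
eef_rot: [0.732, 0.681, -0.0, 0.001]
ft_force: [4.1, -4.3, -3.8]
width: 0.0286
grip_force: 39.9
time: 13.82
ee_pos: [0.5524, -0.2018, 0.1931]
eef_rot: [0.733, 0.68, -0.001, 0.002]
ft_force: [5.0, -11.4, -4.0]
width: 0.0287
grip_force: 39.9
```

It travelled 20 mm and now meets a hard stop, so the knob is home. I'll release, retreat and check.

```bash
python3 -m crank '[{"claw":-1,"dx":0,"dy":0,"dz":0,"ax":0,"ay":0,"az":0},{"claw":-1,"dx":0,"dy":0,"dz":0,"ax":0,"ay":0,"az":0},{"claw":-1,"dx":0,"dy":0,"dz":0,"ax":0,"ay":0,"az":0},{"claw":-1,"dx":0,"dy":0,"dz":0,"ax":0,"ay":0,"az":0},{"claw":-1,"dx":0,"dy":0,"dz":-0.5,"ax":0,"ay":0,"az":0},{"claw":-1,"dx":0,"dy":0,"dz":-1,"ax":0,"ay":0,"az":0},{"claw":-1,"dx":0,"dy":0,"dz":-1,"ax":0,"ay":0,"az":0},{"claw":-1,"dx":0,"dy":0,"dz":-1,"ax":0,"ay":0,"az":0}]' && python3 -m crank '[{"claw":-1,"dx":0,"dy":0,"dz":-0.35,"ax":0,"ay":0,"az":0},{"claw":-1,"dx":0,"dy":0,"dz":0,"ax":0,"ay":0,"az":0},{"claw":-1,"dx":0,"dy":0,"dz":0,"ax":0,"ay":0,"az":0},{"claw":-1,"dx":0,"dy":0,"dz":0,"ax":0,"ay":0,"az":0}]' && python3 - <<'E'
from h import *
from bench import r
s=r.read_state();c=r.camera("wrist");d=r.camera("side")
print(red(c["color"]),s["ee_pos"],[x for x in red(d["color"]) if x[0]<100])
b=cv2.resize(c["color"],(440,330));a=cv2.resize(d["color"][120:300,190:350],(320,360))
cv2.imwrite("pics/w6.png",np.hstack([a,np.vstack([b,np.zeros((30,440,3),np.uint8)])])[:,:,::-1])
E
```

```text
time: 14.48
ee_pos: [0.552, -0.198, 0.2992]
eef_rot: [0.732, 0.681, -0.0, -0.0]
ft_force: [0.1, -0.2, 0.8]
width: 0.0737
grip_force: 0.0
time: 14.82
ee_pos: [0.552, -0.1982, 0.307]
eef_rot: [0.732, 0.681, -0.001, -0.001]
ft_force: [0.3, 0.1, -0.3]
width: 0.0863
grip_force: 0.0
[(np.int32(40), array([275.5, 208.4]), array([271, 206,  11,   6], dtype=int32)), (np.int32(197), array([395.2, 222. ]), array([387, 215,  17,  15], dtype=int32)), (np.int32(175), array([275.4, 225.4]), array([269, 217,  14,  17], dtype=int32))] [ 0.55195876 -0.19816717  0.30698238] [(np.int32(46), array([323.6,  92.1]), array([313,  88,  20,   9], dtype=int32)), (np.int32(33), array([319.5, 140.6]), array([316, 138,   7,   7], dtype=int32)), (np.int32(29), array([101.8, 324.6]), array([ 99, 322,   7,   6], dtype=int32))]
```

View pics/w6.png

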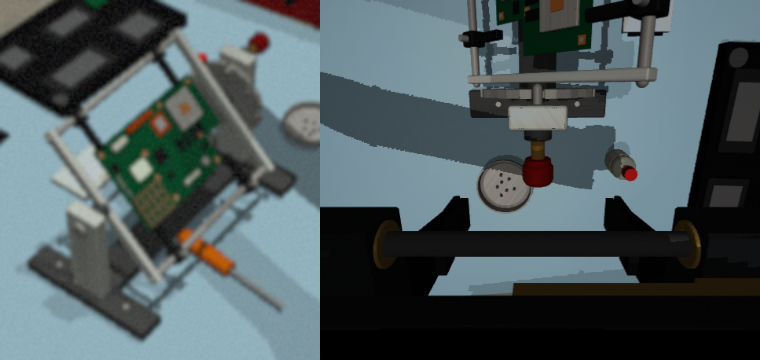

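The knob is back at its home pixel in the side view, (319.5,140.6) against (320,140.1) at the start. The frame is at 45° and the arm is clear.

```bash
python3 -c "from bench import r;print(r.close_job())"
```

```text
the job is handed in; nothing more can be done
None
```

The job is handed in; no verdict came back, but the last camera check before it showed the frame tilted up to about 45 degrees with the knob fully home and the arm clear of everything.

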